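# Back out the captive screw of the filled mould box

## Robot

A 6-joint arm with a two-finger parallel gripper is mounted at the origin on the work surface. World frame = base frame: x ahead of the robot, y to its left, z up, the work surface at z = 0. Lengths are in mm, angles in degrees, forces in N, time in s.
With the tool pointing down it reaches from about 425 to 950 mm from the base axis. Payload 14.7 kg.
Tool frame: the origin (TCP) lies between the finger pads; the fingertips stand 19 mm ahead of it and the grasp point (between the pads) is the TCP; z points along the fingers, y is the line along which they close (so a half turn about z gives the same grasp; the last joint's range is limited). The gripper opens to 85 mm and grips with 20 to 120 N. Pads are 22 mm wide; open, the fingers measure 114 mm over their backs; the gripper's body (76 mm by 85 mm) begins 54 mm behind the grasp point. The pads swing forward as they close: fully open they stand 13 mm farther back than shut.
Start: joints at [65.684, 27.513, 91.461, -0, 61.026, -2.67], TCP at [239.746, 604.164, 250.297] pointing down, gripper open.
Joint ranges: [-157.49, 157.49], [-46.99, 117.5], [13.45, 153.17], [-89.5, 269.5], [5.16, 153.95], [-167.48, 167.48]. Speed limits (degrees/s): [108.29, 108.29, 136.94, 172.46, 172.46, 172.46].

## Interface

Orientations are given as [roll, pitch, yaw] about the fixed x, y, z axes, in that order (R = Rz(yaw) Ry(pitch) Rx(roll)).
In Python, from rig import telemetry, get_image, order gives the robot as it stands.
- The arm moves only by the tool drive_tool, never from a script. Its argument "deltas" is a list of rows, each an object of numbers: "x", "y", "z": the shift along the world's x, y, z in mm; "twist": the turn about the world's z in rad; "hand": the opening, from 0 (shut) to 1 (fully open). In form: [{"x": .., "y": .., "z": .., "twist": .., "hand": ..}, ...]. A call has exactly 5 rows; each row is the pose to reach, as a shift and turn from the pose commanded when the call began; what a row does not reach only later rows make up. A row lasts 1/10 s, in which the tool goes at most 50 mm and 8.59 degrees, less where a joint would pass 70% of its speed; a pose out of reach is approached as far as the arm can. A call with a gripper value outside its range is refused whole. The fingers move at their own pace and stop on an object; "newtons" is the grip in N (left out, the last holds). Time passes only in rows, so rows that repeat a pose let the fingers close, or fill a call up. It gives the time, the measured TCP pose, the force, the opening and the grip force at its end, in the units of the state.
- telemetry.sense(): the state, without advancing time (a new reading comes with each control period).
- get_image(name): name is "scene" or "top" or "wrist"; returns a dict with "color" (400x640x3 uint8, red, green, blue), "depth" (400x640 float32, mm along the optical axis (not along the pixel's ray), 0 where there is no reading), "fx", "fy", "cx", "cy" (pixels), "k1" (the pictures are not rectified: a ray, as slopes to the right and down, at radius r is drawn at 1 + k1 r^2 times it, then the intrinsics apply), "R" (3x3) and "t" (3): a world point X has camera coordinates R X + t. Camera axes: x right, y down, z forward; pixel columns grow to the right and rows downward; lengths in mm; the calibration is good to about 2 mm. A picture is of the moment at which its call begins.
- order.close_job(): hands the job in; it is judged then, once.
The state is a dict: "t": time; "q": joint angles; "joint_velocities": joint speeds; "joint_efforts": joint torques, N m; "tool_pos": TCP position; "orientation": TCP orientation; "ft_force": force on the tool from outside, world axes, zero at the start; "torque": the same for the moment, N m; "gripper_width": opening from 0.0 (shut) to 1.0 (fully open); "gripper_force": force on a finger pad.
Only numpy, scipy, OpenCV 4.12 (cv2) and the standard library are available. Lean on these libraries where they do the work, as an engineer would, in place of code of your own. Each camera call takes 0.05 s, during which the arm holds its last target. There are 200 camera calls.

## Task

The blue cast has set, so unfasten its mould box from the board: pull the red captive screw of the box with the blue cast straight up against its spring until its thread engages, drive it anticlockwise (seen from above) to its stop, and let go so that it stays parked up. Leave the screw of the empty box alone.

Things in the scene. Friction and masses are not known exactly. Their poses are not given: they have to be found in the camera images.
- cast_knob (a point): Centre of the red grip bar of the captive screw beside the white box with the blue cast in it, on the screw's upright axis (z up). Bar 46 mm long (own x), 16 thick (own y), 34 tall; centre 107 mm above the table at the start. Its steel sleeve, 42 mm across, ends 27 mm below the centre. The box (150 x 146, rim 78 mm above the table) starts 45 mm away at the bar's +x side.
- cast_screw_lift (a joint): Pull of that screw up out of its sleeve, m. Starts at 0; spring 3 N there, 6 N at 0.018, plus 1 N weight. Below about 0.012 a key blocks turning; unturned it stops at about 0.016. Between these it turns, rising 3 mm over the turn with 3 mm of play, so turning at a constant 0.015 works. Let go unturned it springs back; let go turned it stays at about 0.015.
- cast_screw_turn (a joint): Turn of that screw, rad: 0 at the start, grows anticlockwise seen from above, stop at 1.4 (80 degrees). Stays where left (friction 0.03 N m). Over 1.05 (60 degrees) counts as driven.
- empty_screw_lift (a joint): Pull of the identical screw beside the other white box, which is empty, m: 0 at the start, to be left alone. Both boxes and sleeves are fixed to plywood boards 260 x 190 x 18 mm on the table; they may stand left or right.

How it is judged:
By the outcome, as a careful person would: the job done as asked, in the order asked, and still so for the second after the job is handed in, with the robot touching nothing.
It also fails if it takes over 38 s, if anything falls off the work surface, if the arm or the gripper's body presses on something with over 40 N, if the wrist force passes 120 N, or if a joint passes its speed limit or range.

## Working session

There is one attempt and no reset: what is moved stays moved. The work goes in short steps, Python scripts to look and compute and a tool call to move; the robot and the scene stay as the last step left them, time stands still between calls to the robot, and variables do not carry over. Pictures are saved under pics/ and viewed, at most 10 in all, crops included, and the job is handed in when it is done.

Besides the shell and the picture viewer there is one more tool, called after ">>>" by a JSON object that holds its "api" and its "payload", one argument or row to a line. drive_tool: Moves the arm, as the interface text tells. Its arguments: {"type":"object","properties":{"deltas":{"type":"array"},"newtons":{"type":"number"}},"required":["deltas"]}

```bash
mkdir -p pics; cat > h.py <<'E'
import numpy as np, cv2
from rig import telemetry, get_image, order
def world(im,u,v,d=None):
    u=np.atleast_1d(u).astype(float);v=np.atleast_1d(v).astype(float)
    K=np.array([[im["fx"],0,im["cx"]],[0,im["fy"],im["cy"]],[0,0,1]])
    p=cv2.undistortPoints(np.stack([u,v],1)[:,None],K,np.array([im["k1"],0,0,0.]))[:,0]
    if d is None:d=im["depth"][v.astype(int),u.astype(int)]
    c=np.c_[p*d[:,None],d]
    return (c-im["t"])@np.asarray(im["R"])
def red(im):
    h=cv2.cvtColor(im["color"],cv2.COLOR_RGB2HSV)
    return (((h[...,0]<8)|(h[...,0]>172))&(h[...,1]>140)&(h[...,2]>70)).astype(np.uint8)
E
python3 - <<'E'
from h import *
for n in("top","scene"):
    im=get_image(n); cv2.imwrite(f"pics/{n}.png",im["color"][...,::-1])
    k,l,s,c=cv2.connectedComponentsWithStats(red(im))
    for i in range(1,k):
        if s[i,4]<30: continue
        v,u=np.nonzero((l==i)&(im["depth"]>0)); w=world(im,u,v)
        print(n,s[i],np.median(w,0).round(1),w.min(0).round(),w.max(0).round())
        t=w[w[:,2]>118]
        if len(t)>5: print(len(t),cv2.minAreaRect(t[:,:2].astype(np.float32)))
print(telemetry.sense())
E
```

```text
top [488  30  15  14 138] [ 888.1 -440.8  169.7] [ 875. -813. -751.] [1270. -428.  175.]
136 ((888.9019165039062, -442.25537109375), (26.114879608154297, 29.44919204711914), 31.101587295532227)
top [428 195  13  18 114] [ 502.8 -299.8  123.4] [ 482. -313.  117.] [ 522. -286.  128.]
112 ((503.3468933105469, -300.5451354980469), (41.47481155395508, 15.573535919189453), 27.563499450683594)
top [190 208  10  18 124] [470.9 253.3 123.3] [450. 243. 107.] [489. 264. 128.]
108 ((469.6236877441406, 254.60337829589844), (14.948079109191895, 41.97104263305664), 75.62631225585938)
scene [179 174   8  19 120] [ 508.5 -297.4  123.4] [ 391. -368.   -0.] [ 527. -285.  126.]
113 ((504.8763122558594, -298.86041259765625), (44.31352996826172, 13.82361125946045), 27.406057357788086)
scene [443 199  12  24 153] [478.3 255.1 124. ] [453. 245.  97.] [495. 266. 127.]
135 ((473.9432373046875, 256.4096374511719), (15.600743293762207, 43.715606689453125), 74.53556060791016)
scene [  0 335  14  20 212] [ 890.8 -431.3  168.6] [ 879. -446.  153.] [ 905. -426.  173.]
212 ((890.4188232421875, -433.8604736328125), (27.36334991455078, 15.55005168914795), 22.586822509765625)
{'t': 0.1, 'q': array([ 6.56841416e+01,  2.75446365e+01,  9.14899607e+01,  1.21894298e-03,
        6.10271624e+01, -2.66986941e+00]), 'joint_velocities': array([-0.0679275 , -0.02569363, -0.06022767,  0.00380224,  0.10413138,
        0.04437648]), 'joint_efforts': array([ 1.87253660e-03, -9.52257013e+01, -4.31046081e+01, -1.39720159e-04,
        5.08428304e-03,  1.51188019e-04]), 'tool_pos': array([239.59490403, 603.85384743, 249.75613985]), 'orientation': array([-1.79938357e+02, -3.94143096e-03,  1.58353418e+02]), 'ft_force': array([ 0.34636151, -0.31149306,  0.46396085]), 'torque': array([-0.02550672,  0.02123949,  0.00549732]), 'gripper_force': 0.0, 'gripper_width': 1.000587045084007}
```

```bash
python3 -c "
import cv2,numpy as np
a=cv2.imread('pics/top.png');b=cv2.imread('pics/scene.png')
cv2.imwrite('pics/both.png',cv2.resize(np.vstack([a,b]),(480,600)))"
```

```text
(no output)
```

View pics/both.png

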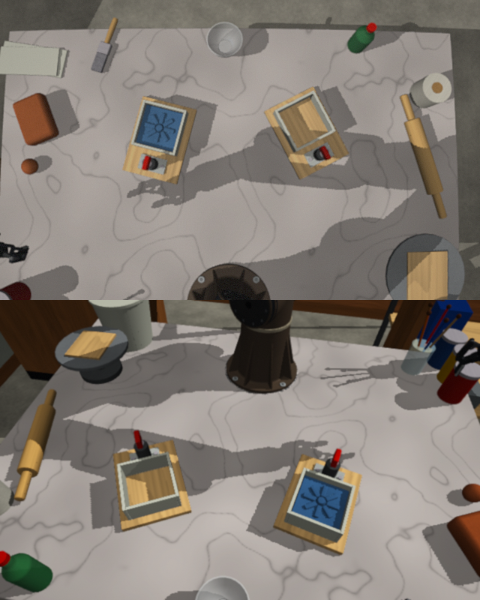

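The upper half (top view) shows the blue cast's box left of the robot at about (160,127), with its red bar at (150,163). The empty box is on the right, with its bar at (322,154). Both cameras put the target bar at about (472, 255), with its top at z≈124 as expected and its long axis at about -14.5°. I'll move above it now.

>>> {"api": "drive_tool", "payload": {
  "deltas": [
    {"x": 40,"y": -30,"z": 0,"twist": 0.03,"hand": 1},
    {"x": 70,"y": -68,"z": 0,"twist": 0.06,"hand": 1},
    {"x": 98,"y": -108,"z": -10,"twist": 0.09,"hand": 1},
    {"x": 125,"y": -150,"z": -20,"twist": 0.127,"hand": 1},
    {"x": 150,"y": -192,"z": -30,"twist": 0.127,"hand": 1}
  ]
}}

```text
t: 0.6
tool_pos: [390.1, 411.1, 220.0]
orientation: [-180.0, 0.0, 165.7]
ft_force: [1.7, -0.1, -0.2]
gripper_width: 1.007
gripper_force: 0.0
```

>>> {"api": "drive_tool", "payload": {
  "deltas": [
    {"x": 25,"y": -42,"z": -5,"hand": 1},
    {"x": 48,"y": -84,"z": -10,"hand": 1},
    {"x": 68,"y": -122,"z": -10,"hand": 1},
    {"x": 82,"y": -156,"z": -10,"hand": 1},
    {"x": 82,"y": -156,"z": -10,"hand": 1}
  ]
}}

```text
invalid input
```

>>> {"api": "drive_tool", "payload": {
  "deltas": [
    {"hand": 1},
    {"hand": 1},
    {"hand": 1},
    {"hand": 1},
    {"hand": 1}
  ]
}}

```text
invalid input
```

```bash
python3 - <<'E'
from h import *
im=get_image("wrist"); cv2.imwrite("pics/w1.png",im["color"][...,::-1])
k,l,s,c=cv2.connectedComponentsWithStats(red(im))
for i in range(1,k):
    if s[i,4]<200: continue
    v,u=np.nonzero((l==i)&(im["depth"]>0)); w=world(im,u,v)
    print(s[i],np.median(w,0).round(1),w.min(0).round(),w.max(0).round())
    t=w[(w[:,2]>120)&(w[:,2]<128)]
    if len(t)>5: print(len(t),np.median(t[:,2]),cv2.minAreaRect(t[:,:2].astype(np.float32)))
S=telemetry.sense();print(S["t"],S["tool_pos"],S["orientation"],S["q"],S["ft_force"])
E
```

```text
0.65 [392.19511121 405.07693869 218.29335939] [-1.79752709e+02 -1.01567511e-02  1.65573179e+02] [ 42.92335001  22.80813541 104.7272758   -0.15701135  52.67838762
 -32.55442423] [ 4.25234948 -6.56720364 -2.2326957 ]
```

View pics/w1.png

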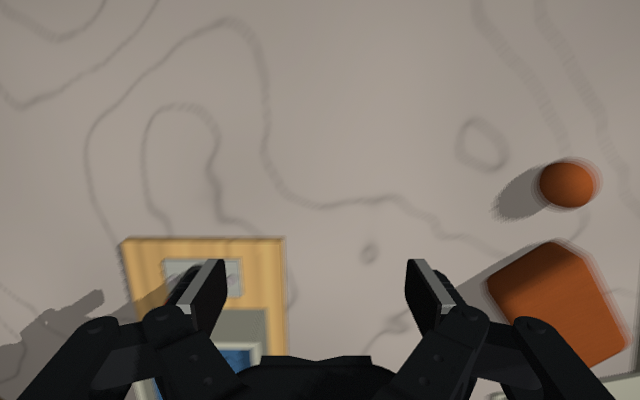

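The wrist view was taken en route, because the second and third moves were refused: every key is required. It shows the board at lower left, around (200,270), and the fingers at (205,290) and (430,290). I'll continue the move.

>>> {"api": "drive_tool", "payload": {
  "deltas": [
    {"x": 25,"y": -42,"z": -5,"twist": 0,"hand": 1},
    {"x": 48,"y": -84,"z": -10,"twist": 0,"hand": 1},
    {"x": 68,"y": -122,"z": -10,"twist": 0,"hand": 1},
    {"x": 82,"y": -156,"z": -10,"twist": 0,"hand": 1},
    {"x": 82,"y": -156,"z": -10,"twist": 0,"hand": 1}
  ]
}}

```text
t: 1.15
tool_pos: [472.5, 253.3, 210.2]
orientation: [-179.9, -0.0, 165.4]
ft_force: [-0.5, 0.8, 0.3]
gripper_width: 0.999
gripper_force: 0.0
```

>>> {"api": "drive_tool", "payload": {
  "deltas": [
    {"x": 0,"y": 0,"z": 0,"twist": 0,"hand": 1},
    {"x": 0,"y": 0,"z": 0,"twist": 0,"hand": 1},
    {"x": 0,"y": 0,"z": 0,"twist": 0,"hand": 1},
    {"x": 0,"y": 0,"z": 0,"twist": 0,"hand": 1},
    {"x": 0,"y": 0,"z": 0,"twist": 0,"hand": 1}
  ]
}}

```text
t: 1.65
tool_pos: [471.0, 257.4, 210.4]
orientation: [-180.0, -0.0, 165.7]
ft_force: [-0.2, -0.0, -0.1]
gripper_width: 0.995
gripper_force: 0.0
```

```bash
python3 - <<'E'
from h import *
im=get_image("wrist"); cv2.imwrite("pics/w2.png",im["color"][...,::-1])
k,l,s,c=cv2.connectedComponentsWithStats(red(im))
for i in range(1,k):
    if s[i,4]<200: continue
    v,u=np.nonzero((l==i)&(im["depth"]>0)); w=world(im,u,v)
    print(s[i],np.median(w,0).round(1),w.min(0).round(),w.max(0).round())
    t=w[(w[:,2]>121)&(w[:,2]<128)]
    if len(t)>5: print(len(t),np.median(t[:,2]),cv2.minAreaRect(t[:,:2].astype(np.float32)))
S=telemetry.sense();print(S["t"],S["tool_pos"],S["orientation"],S["q"],S["ft_force"])
E
```

```text
[ 303  177   22   67 1412] [467.  257.1 123.9] [448. 244.  81.] [493. 268. 126.]
1207 124.1241623574015 ((471.1563415527344, 256.2475891113281), (15.69897174835205, 44.71946334838867), 75.03864288330078)
1.7 [471.08331828 257.34116501 210.43331984] [-1.79998055e+02 -3.88501147e-03  1.65680036e+02] [ 2.54101662e+01  2.12237141e+01  1.08778238e+02  1.28903283e-03
  5.00022791e+01 -5.02706987e+01] [ 0.00106265  0.25486924 -0.58543401]
```

View pics/w2.png

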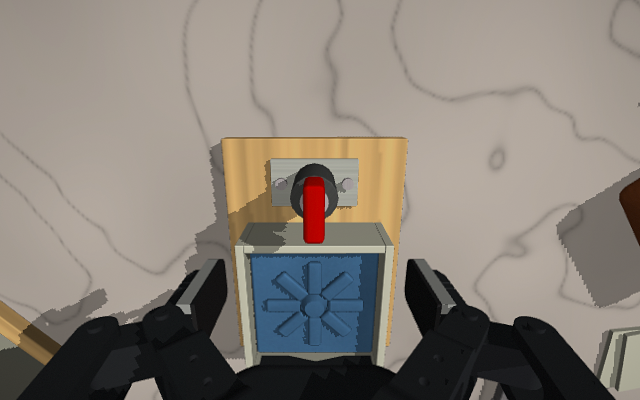

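The wrist view shows the red bar at (314,210), beside the box with the blue cast at (314,305). It measures (471.2, 256.2), top z 124, yaw 165°, so it's nearly under the tool. I'll descend and grip.

>>> {"api": "drive_tool", "payload": {
  "deltas": [
    {"x": 0,"y": -1,"z": -25,"twist": -0.01,"hand": 1},
    {"x": 0,"y": -1,"z": -50,"twist": -0.01,"hand": 1},
    {"x": 0,"y": -1,"z": -72,"twist": -0.01,"hand": 1},
    {"x": 0,"y": -1,"z": -88,"twist": -0.01,"hand": 0.7},
    {"x": 0,"y": -1,"z": -101,"twist": -0.01,"hand": 0.5}
  ],
  "newtons": 40
}}

```text
t: 2.2
tool_pos: [471.0, 255.9, 108.4]
orientation: [-180.0, -0.0, 165.1]
ft_force: [0.6, -0.3, -0.1]
gripper_width: 0.691
gripper_force: 0.0
```

>>> {"api": "drive_tool", "payload": {
  "deltas": [
    {"x": 0,"y": 0,"z": 0,"twist": 0,"hand": 0.4},
    {"x": 0,"y": 0,"z": 0,"twist": 0,"hand": 0.3},
    {"x": 0,"y": 0,"z": 0,"twist": 0,"hand": 0.1},
    {"x": 0,"y": 0,"z": 0,"twist": 0,"hand": 0},
    {"x": 0,"y": 0,"z": 0,"twist": 0,"hand": 0}
  ]
}}

```text
t: 2.7
tool_pos: [471.7, 255.9, 110.3]
orientation: [180.0, 0.1, 165.1]
ft_force: [-1.2, -4.3, 8.1]
gripper_width: 0.179
gripper_force: 41.9
```

>>> {"api": "drive_tool", "payload": {
  "deltas": [
    {"x": 0,"y": 0,"z": 0,"twist": 0,"hand": 0},
    {"x": 0,"y": 0,"z": 0,"twist": 0,"hand": 0},
    {"x": 0,"y": 0,"z": 0,"twist": 0,"hand": 0},
    {"x": 0,"y": 0,"z": 0,"twist": 0,"hand": 0},
    {"x": 0,"y": 0,"z": 0,"twist": 0,"hand": 0}
  ]
}}

```text
t: 3.2
tool_pos: [471.7, 255.9, 110.3]
orientation: [180.0, 0.1, 165.1]
ft_force: [-1.0, -3.0, 8.8]
gripper_width: 0.179
gripper_force: 41.9
```

Gripped (opening 15 mm). Pull up; lift zero corresponds to TCP z≈110.3, so I aim for a measured 125.

>>> {"api": "drive_tool", "payload": {
  "deltas": [
    {"x": 0,"y": 0,"z": 4,"twist": 0,"hand": 0},
    {"x": 0,"y": 0,"z": 8,"twist": 0,"hand": 0},
    {"x": 0,"y": 0,"z": 12,"twist": 0,"hand": 0},
    {"x": 0,"y": 0,"z": 15,"twist": 0,"hand": 0},
    {"x": 0,"y": 0,"z": 16,"twist": 0,"hand": 0}
  ]
}}

```text
t: 3.7
tool_pos: [471.6, 255.9, 125.9]
orientation: [180.0, 0.0, 165.1]
ft_force: [3.8, -3.3, -6.5]
gripper_width: 0.183
gripper_force: 40.2
```

>>> {"api": "drive_tool", "payload": {
  "deltas": [
    {"x": 0,"y": 0,"z": 0,"twist": 0,"hand": 0},
    {"x": 0,"y": 0,"z": 0,"twist": 0,"hand": 0},
    {"x": 0,"y": 0,"z": 0,"twist": 0,"hand": 0},
    {"x": 0,"y": 0,"z": 0,"twist": 0,"hand": 0},
    {"x": 0,"y": 0,"z": 0,"twist": 0,"hand": 0}
  ]
}}

```text
t: 4.2
tool_pos: [471.6, 255.9, 125.4]
orientation: [180.0, 0.0, 165.1]
ft_force: [5.5, -2.7, -6.1]
gripper_width: 0.178
gripper_force: 40.2
```

>>> {"api": "drive_tool", "payload": {
  "deltas": [
    {"x": 0,"y": 0,"z": 0,"twist": 0.06,"hand": 0},
    {"x": 0,"y": 0,"z": 0,"twist": 0.12,"hand": 0},
    {"x": 0,"y": 0,"z": 0,"twist": 0.18,"hand": 0},
    {"x": 0,"y": 0,"z": 0,"twist": 0.24,"hand": 0},
    {"x": 0,"y": 0,"z": 0,"twist": 0.3,"hand": 0}
  ]
}}

```text
t: 4.7
tool_pos: [471.6, 256.1, 125.4]
orientation: [180.0, 0.0, -177.6]
ft_force: [4.1, -1.0, -5.8]
gripper_width: 0.182
gripper_force: 40.1
```

```bash
python3 - <<'E'
from h import *
S=telemetry.sense();print(S["t"],S["tool_pos"],S["orientation"],S["ft_force"],S["torque"],S["q"])
for n in("wrist","top"):
    im=get_image(n); cv2.imwrite(f"pics/{n}3.png",im["color"][...,::-1])
a=cv2.imread("pics/wrist3.png")
b=cv2.resize(cv2.imread("pics/top3.png")[150:270,120:270],(500,400),interpolation=2)
cv2.imwrite("pics/c3.png",cv2.resize(np.hstack([a,b]),(798,280)))
E
```

```text
4.7 [471.60436419 256.13075277 125.43734394] [ 1.79973612e+02  2.96043187e-02 -1.77627642e+02] [ 4.06492798 -1.02698826 -5.77947098] [-0.00210935 -0.6593084  -0.02080598] [ 2.52615840e+01  2.80696894e+01  1.12923845e+02  2.03465987e-02
  3.89689300e+01 -6.71265962e+01]
```

View pics/c3.png

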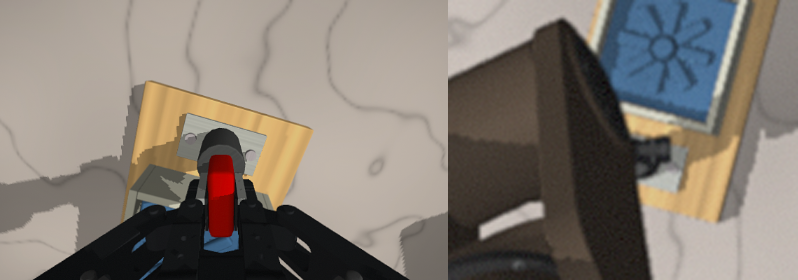

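The wrist view shows the red bar at (221,195) still held between the fingers and turned with them relative to the board. The torque is small, so I'll continue to the stop.

>>> {"api": "drive_tool", "payload": {
  "deltas": [
    {"x": 0,"y": 0,"z": 0,"twist": 0.08,"hand": 0},
    {"x": 0,"y": 0,"z": 0,"twist": 0.16,"hand": 0},
    {"x": 0,"y": 0,"z": 0,"twist": 0.24,"hand": 0},
    {"x": 0,"y": 0,"z": 0,"twist": 0.32,"hand": 0},
    {"x": 0,"y": 0,"z": 0,"twist": 0.4,"hand": 0}
  ]
}}

```text
t: 5.3
tool_pos: [471.5, 256.4, 125.5]
orientation: [180.0, 0.0, -154.8]
ft_force: [2.1, 4.9, -5.8]
gripper_width: 0.18
gripper_force: 40.2
```

>>> {"api": "drive_tool", "payload": {
  "deltas": [
    {"x": 0,"y": 0,"z": 0,"twist": 0.08,"hand": 0},
    {"x": 0,"y": 0,"z": 0,"twist": 0.16,"hand": 0},
    {"x": 0,"y": 0,"z": 0,"twist": 0.24,"hand": 0},
    {"x": 0,"y": 0,"z": 0,"twist": 0.32,"hand": 0},
    {"x": 0,"y": 0,"z": 0,"twist": 0.4,"hand": 0}
  ]
}}

```text
t: 5.8
tool_pos: [471.3, 256.6, 125.5]
orientation: [180.0, 0.0, -131.9]
ft_force: [-0.1, 6.6, -5.5]
gripper_width: 0.183
gripper_force: 40.3
```

>>> {"api": "drive_tool", "payload": {
  "deltas": [
    {"x": 0,"y": 0,"z": 0,"twist": 0.07,"hand": 0},
    {"x": 0,"y": 0,"z": 0,"twist": 0.14,"hand": 0},
    {"x": 0,"y": 0,"z": 0,"twist": 0.2,"hand": 0},
    {"x": 0,"y": 0,"z": 0,"twist": 0.25,"hand": 0},
    {"x": 0,"y": 0,"z": 0,"twist": 0.28,"hand": 0}
  ]
}}

```text
t: 6.3
tool_pos: [471.1, 256.7, 125.5]
orientation: [180.0, 0.1, -115.9]
ft_force: [-0.7, 9.2, -3.7]
gripper_width: 0.182
gripper_force: 40.5
```

```bash
python3 - <<'E'
from h import *
S=telemetry.sense();print(S["t"],S["tool_pos"],S["orientation"],S["ft_force"],S["torque"],S["q"])
E
```

```text
6.3 [471.07387038 256.7269296  125.50742585] [ 1.79960200e+02  5.58604393e-02 -1.15912094e+02] [-0.72713546  9.18660571 -3.65093495] [ 1.65436181  0.1976123  -0.04137485] [ 2.53084352e+01  2.80583574e+01  1.12931950e+02  1.04915930e-01
  3.89911202e+01 -1.28861025e+02]
```

>>> {"api": "drive_tool", "payload": {
  "deltas": [
    {"x": 0,"y": 0,"z": 0,"twist": 0.02,"hand": 0},
    {"x": 0,"y": 0,"z": 0,"twist": 0.04,"hand": 0},
    {"x": 0,"y": 0,"z": 0,"twist": 0.04,"hand": 0},
    {"x": 0,"y": 0,"z": 0,"twist": 0.04,"hand": 0},
    {"x": 0,"y": 0,"z": 0,"twist": 0.04,"hand": 0}
  ]
}}

```text
t: 6.8
tool_pos: [471.0, 256.7, 125.5]
orientation: [180.0, 0.1, -113.7]
ft_force: [-1.0, 8.3, -4.6]
gripper_width: 0.182
gripper_force: 40.5
```

```bash
python3 - <<'E'
from h import *
S=telemetry.sense();print(S["t"],S["tool_pos"],S["orientation"],S["ft_force"],S["torque"])
E
```

```text
6.8 [470.99863286 256.74446482 125.47757682] [ 1.79955360e+02  5.33487661e-02 -1.13742462e+02] [-1.02099194  8.2852315  -4.6324526 ] [ 1.54320832  0.27227302 -0.18166552]
```

>>> {"api": "drive_tool", "payload": {
  "deltas": [
    {"x": 0,"y": 0,"z": 0,"twist": 0,"hand": 0.3},
    {"x": 0,"y": 0,"z": 0,"twist": 0,"hand": 0.6},
    {"x": 0,"y": 0,"z": 0,"twist": 0,"hand": 1},
    {"x": 0,"y": 0,"z": 0,"twist": 0,"hand": 1},
    {"x": 0,"y": 0,"z": 0,"twist": 0,"hand": 1}
  ]
}}

```text
t: 7.3
tool_pos: [471.3, 255.8, 125.5]
orientation: [180.0, -0.0, -113.6]
ft_force: [-0.5, 0.4, 0.3]
gripper_width: 0.955
gripper_force: 0.0
```

>>> {"api": "drive_tool", "payload": {
  "deltas": [
    {"x": 0,"y": 0,"z": 10,"twist": 0,"hand": 1},
    {"x": 0,"y": 0,"z": 30,"twist": 0,"hand": 1},
    {"x": 0,"y": 0,"z": 55,"twist": 0,"hand": 1},
    {"x": 0,"y": 0,"z": 80,"twist": 0,"hand": 1},
    {"x": 0,"y": 0,"z": 100,"twist": 0,"hand": 1}
  ]
}}

```text
t: 7.8
tool_pos: [471.5, 255.9, 227.6]
orientation: [-180.0, 0.1, -113.6]
ft_force: [1.3, -0.0, 0.9]
gripper_width: 0.998
gripper_force: 0.0
```

```bash
python3 - <<'E'
from h import *
im=get_image("wrist"); cv2.imwrite("pics/w4.png",im["color"][...,::-1])
k,l,s,c=cv2.connectedComponentsWithStats(red(im))
for i in range(1,k):
    if s[i,4]<200: continue
    v,u=np.nonzero((l==i)&(im["depth"]>0)); w=world(im,u,v)
    print(s[i],np.median(w,0).round(1),w.max(0).round())
    t=w[(w[:,2]>135)&(w[:,2]<145)]
    if len(t)>5: print(len(t),np.median(t[:,2]),cv2.minAreaRect(t[:,:2].astype(np.float32)))
S=telemetry.sense();print(S["t"],S["tool_pos"],S["ft_force"])
E
```

```text
[ 307  176   22   67 1352] [469.6 252.  138.8] [497. 331. 142.]
1193 138.9028351625835 ((470.98309326171875, 255.4515380859375), (44.99510192871094, 15.195690155029297), 65.92159271240234)
7.85 [472.74272672 256.50604735 230.3417185 ] [2.47839467 1.20337519 4.01147089]
```

View pics/w4.png

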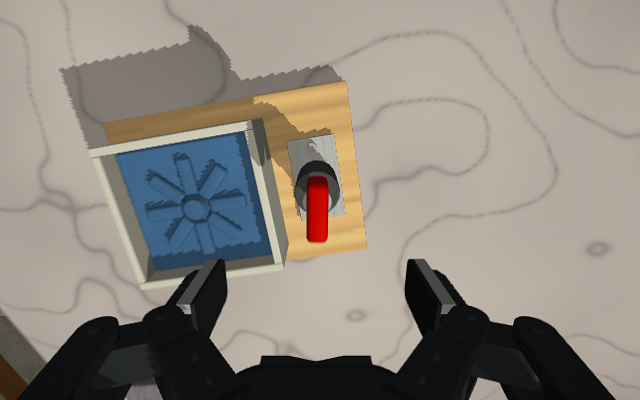

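The wrist view shows the bar at (317,210) alone and clear of the fingers. Its yaw is 65.9°, a turn of about 81° from the start, so it's at the stop. Its top is at z 138.9, up 15 mm, so it's parked. Handing in.

```bash
python3 -c "
from rig import order
print(order.close_job())"
```

```text
the job is handed in; nothing more can be done
None
```

The captive screw beside the blue cast is pulled up, turned about 80° anticlockwise to its stop and left parked about 15 mm up; the empty box's screw was not touched, and the job is handed in.

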